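# Show the wobbly Petri-dish tower to the light panel, then park it

### The job

The rubber mount of the Petri-dish tower has gone soft, so the tower flops over against its stop. Lift the carrier by its black handle, balance the tower upright and swinging free of its stops while you hold the carrier about level just above the light panel, and keep it so for a good 4 seconds while the camera overhead reads the dishes; then move it into the bay between the orange guard rails, set it down gently on the board and let go, with the tower standing upright there. Do not touch the tower itself or let it lean right over or whip about, and leave the other dishes and the bottle alone.

Things in the scene. Friction and masses are not known exactly. Their poses are not given: they have to be found in the camera images.
- carrier: Aluminium plate 76 (x) by 235 (y) by 12 mm, y -204.5 to +30.5 mm, with a black handle post at one end and a fork holding the dish tower at the other. Origin: plate's underside, under the handle; z up. Blue ballast 76 x 70 mm (y -40 to +30) fills z 12 to 26 round the handle's foot. Fork cheeks 24 mm wide (x) at y -106 and -194, up to z 132 mm. 0.42 kg without tower.
- carrier_handle (a point): Grip point on the handle's axis, 120 mm above the plate's underside, level with the tower's pivot; axes as the carrier's. Handle 28 mm (x) by 24 mm (y), straight from z = 26 to 141 mm of the carrier: grip it from above across y, firmly (100 N); under load it creeps a little about y in the grip. The tower's axis is 150 mm away in -y.
- tower (a joint): Lean of the tower relative to the carrier, rad, about the carrier's y; + = top to the carrier's +x. Stops at +-0.4; starts resting on +0.4. The soft mount: spring 0.021 N m/rad towards 0, damping 0.0008 N m s/rad, dry friction 0.0002 N m. It cannot hold the tower up (time constant of falling about 0.55 s), but tilting the carrier against the lean, by as much as the lean or more, pulls it back.
- tower_pivot (a point): Pivot of the tower at (0, -150, 120) mm of the carrier; turns with the tower, z along it to the red cap. Tower: stack of dishes 230 mm tall, 64 mm across (68 at cap and steel foot), from 90 mm below to 140 mm above the pivot. Nominal mass 0.415 kg (true 0.85 to 1.2 times), centre of mass 8 mm above the pivot, inertia about the pivot 0.0037 kg m2 (scales with mass).
- tower_top (a point): Centre of the top of the red cap, 140 mm along the tower from the pivot; turns with the tower.
- station: Fixed reading station: grey board 170 (x) by 330 (y) by 8 mm, origin under its centre, z up. White square light panel flush at the +y end; at the -y end the parking bay: two orange rails along y at z = 182 to 217 mm, 84 mm clear between them from y = -135 to -50 mm, flaring to about 140 mm clear at y = 3 mm (the mouth, open to +y).
- station_light (a point): Centre of the light panel on the board's top, at (0, 90, 8) mm of the station; axes as the station's.
- station_bay (a point): At (0, -90, 8) mm of the station, on the board's top: the tower's pivot belongs straight above it when parked, carrier's y along the station's y. Enter low (underside about 30 mm above the board), tower first along -y. Rails stand on steel posts (104 mm clear between them) at y = -125 and -60 mm. Parked, the rails keep the tower within about 0.13 rad of upright.
- dish_stack: Bystander: stack of five Petri dishes 90 mm across, 80 mm tall; origin under its centre.
- dish: Bystander: one Petri dish 90 mm across, 16 mm tall; origin under its centre.
- bottle: Bystander: amber bottle 60 mm across, 140 mm tall; origin under its centre.

How it is judged:
By the outcome, as a careful person would: the job done as asked, in the order asked, and still so for the second after the job is handed in, with the robot touching nothing.
It also fails if it takes over 72 s, if anything falls off the work surface, if the arm or the gripper's body presses on something with over 40 N, if the wrist force passes 120 N, or if a joint passes its speed limit or range.

### The arm

A 6-joint arm with a two-finger parallel gripper is mounted at the origin on the work surface. World frame = base frame: x ahead of the robot, y to its left, z up, the work surface at z = 0. Lengths are in mm, angles in rad, forces in N, time in s.
With the tool pointing down it reaches from about 275 to 750 mm from the base axis. Payload 10.2 kg.
Tool frame: the origin (TCP) lies between the finger pads; the fingertips stand 8 mm ahead of it and the grasp point (between the pads) lies 11 mm behind it; z points along the fingers, y is the line along which they close (so a half turn about z gives the same grasp; the last joint's range is limited). The gripper opens to 85 mm and grips with 20 to 120 N. Pads are 22 mm wide; open, the fingers measure 114 mm over their backs; the gripper's body (76 mm by 85 mm) begins 54 mm behind the grasp point. The pads swing forward as they close: fully open they stand 13 mm farther back than shut.
Start: joints at [0.962, 0.313, 1.498, -0, 1.331, -0.223], TCP at [197.571, 486.412, 239.294] pointing down, gripper open.
Joint ranges: [-2.94, 2.94], [-0.97, 2.17], [0.19, 2.56], [-1.23, 4.37], [0.02, 3.11], [-2.88, 2.88]. Speed limits (rad/s): [2.39, 2.39, 3.01, 3.14, 3.14, 3.14].

### API

Orientations are given as a unit quaternion [w, x, y, z].
In Python, from rig import * gives the robot as it stands.
- The arm moves only by the shell command python3 -m handwheel 'ROWS' [FORCE]. ROWS is JSON, a list that holds one entry, the list of rows, each a list of 7 numbers: the shift along the world's x, y, z in mm, then the turn, a rotation vector about the world's x, y, z in degrees, then the opening, from -1 (shut) to 1 (fully open). A call has 1 to 8 rows; each row shifts and turns the commanded pose from where the row before left it; what a row does not reach is not made up. A row lasts 1/8 s, in which the tool goes at most 62.5 mm and 10.7 degrees, less where a joint would pass 70% of its speed; a pose out of reach is approached as far as the arm can. A call is refused whole if a number of a shift passes 62.5 or a number of a turn 10.7, either way. A call with a gripper value outside its range is refused whole. The fingers move at their own pace and stop on an object; FORCE is the grip in N (left out, the last holds). Time passes only in rows, so rows that do not move let the fingers close. It gives the time, the measured TCP pose, the force, the opening and the grip force at its end, in the units of the state.
- sense(): the state, without advancing time (a new reading comes with each control period).
- capture(name): name is "scene" or "top" or "wrist"; returns a dict with "image" (480x640x3 uint8, red, green, blue), "fx", "fy", "cx", "cy" (pixels), "rvec" (rotation vector, rad) and "tvec" (3), from world to camera coordinates, as OpenCV has them; the wrist camera has in their place "hand_eye" (4x4, takes a point from camera to tool coordinates, whose origin is the TCP and whose axes are the flange's). Camera axes: x right, y down, z forward; pixel columns grow to the right and rows downward; lengths in mm; the calibration is good to about 2 mm. A picture is of the moment at which its call begins: read the wrist's pose just before it. There is no depth.
- finish_job(): hands the job in; it is judged then, once.
The state is a dict: "time_s": time; "joints": joint angles; "dq": joint speeds; "tau": joint torques, N m; "eef_pos": TCP position; "ee_rot": TCP orientation; "force": force on the tool from outside, world axes, zero at the start; "wrist_torque": the same for the moment, N m; "grip_width": opening from 0.0 (shut) to 1.0 (fully open); "grip_force": force on a finger pad.
Only numpy, scipy, OpenCV 4.12 (cv2) and the standard library are available. Lean on these libraries where they do the work, as an engineer would, in place of code of your own. Each camera call takes 0.05 s, during which the arm holds its last target. There are 200 camera calls.

## Working session

There is one attempt and no reset: what is moved stays moved. The work goes in short steps, Python scripts to look and compute and a shell command to move; the robot and the scene stay as the last step left them, time stands still between calls to the robot, and variables do not carry over. Pictures are saved under pics/ and viewed, at most 10 in all, crops included, and the job is handed in when it is done.

```bash
mkdir -p pics; ls; python3 - <<'E'
from rig import *
import cv2,numpy as np
for n in ("scene","top"):
    c=capture(n); cv2.imwrite(f"pics/{n}0.png",c["image"][:,:,::-1])
    print(n,[c[k] for k in("fx","fy","cx","cy","rvec","tvec")])
s=sense();print(s)
E
```

```text
pics
scene [492.89249032639077, 492.89249032639077, 311.8187180705005, 243.68247570475202, array([ 1.53217153,  2.21436392, -0.74539061]), array([ 223.87029539, -377.01460437, 1457.46731086])]
top [435.23966615155564, 435.23966615155564, 325.8725765864038, 233.0916960453614, array([ 2.04477468, -2.18400915,  0.22016168]), array([ 47.95296675, 667.89865007, 860.96301351])]
{'time_s': 0.1, 'joints': array([ 9.61639578e-01,  3.13394456e-01,  1.49835118e+00, -1.61278116e-05,
        1.33100415e+00, -2.23387044e-01]), 'dq': array([-0.00232195, -0.00128063, -0.00267904,  0.00025529, -0.00013851,
       -0.0002024 ]), 'tau': array([ 3.17573657e-03, -4.12904835e+01, -2.60142875e+01, -1.33938324e-04,
        3.09826639e-03,  8.00057160e-05]), 'eef_pos': array([197.42319483, 486.22963097, 238.79582692]), 'ee_rot': array([-2.26783489e-04,  1.91689127e-01,  9.81455523e-01, -5.32328404e-04]), 'force': array([-0.57854419, -0.48935092, -0.1508701 ]), 'wrist_torque': array([ 0.04428647, -0.03575656, -0.00562649]), 'grip_force': 0.0, 'grip_width': 0.9960733981626235}
```

View pics/top0.png

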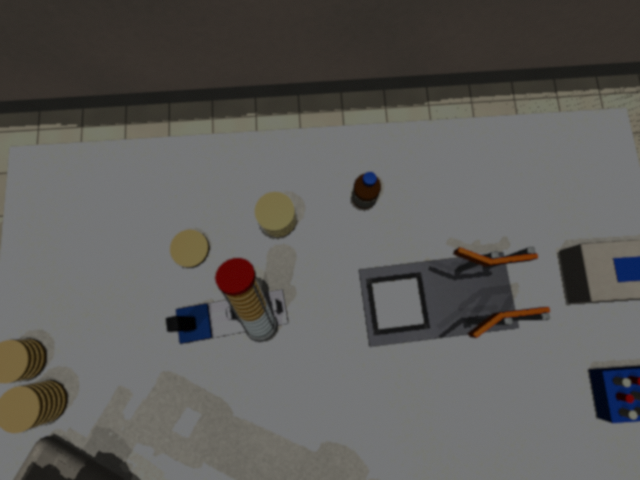

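View pics/scene0.png

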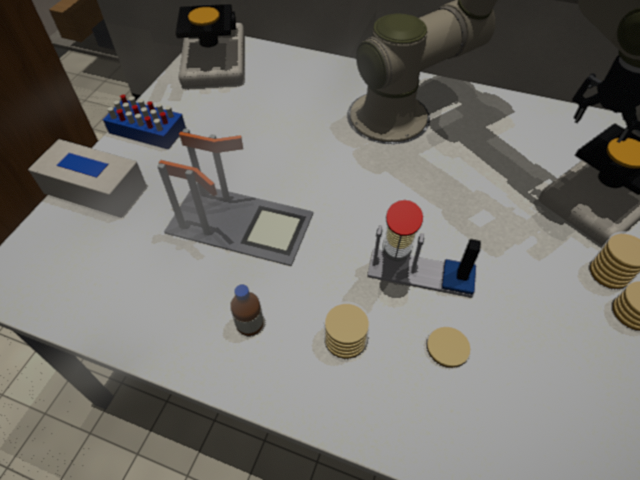

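```bash
python3 - <<'E'
import cv2,numpy as np
im=cv2.imread("pics/top0.png")
im=np.clip(im.astype(float)*1.6,0,255).astype(np.uint8)
a=cv2.resize(im[250:360,155:305],None,fx=5.33,fy=5.33,interpolation=cv2.INTER_CUBIC)
b=cv2.resize(im[235:365,350:560],None,fx=3.8,fy=3.8,interpolation=cv2.INTER_CUBIC)
cv2.imwrite("pics/a.png",a);cv2.imwrite("pics/b.png",b);print(a.shape,b.shape)
E
```

```text
(586, 800, 3) (494, 798, 3)
```

View pics/a.png

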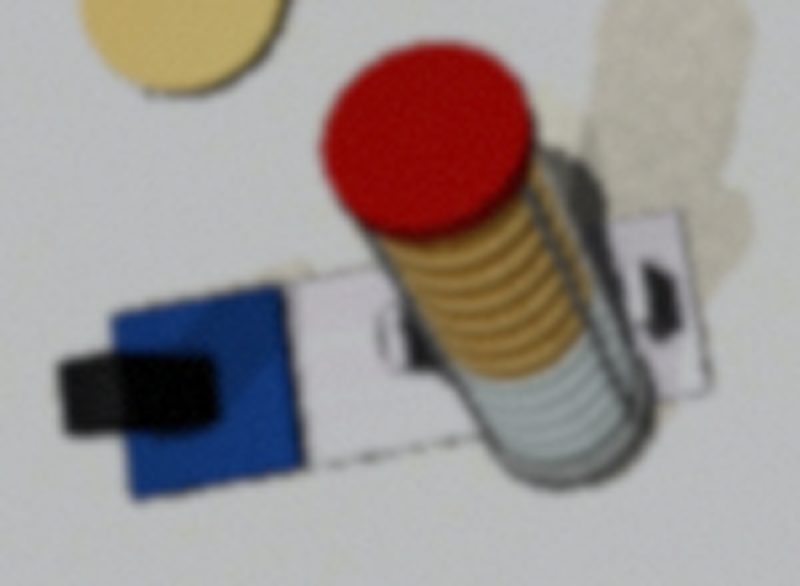

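View pics/b.png

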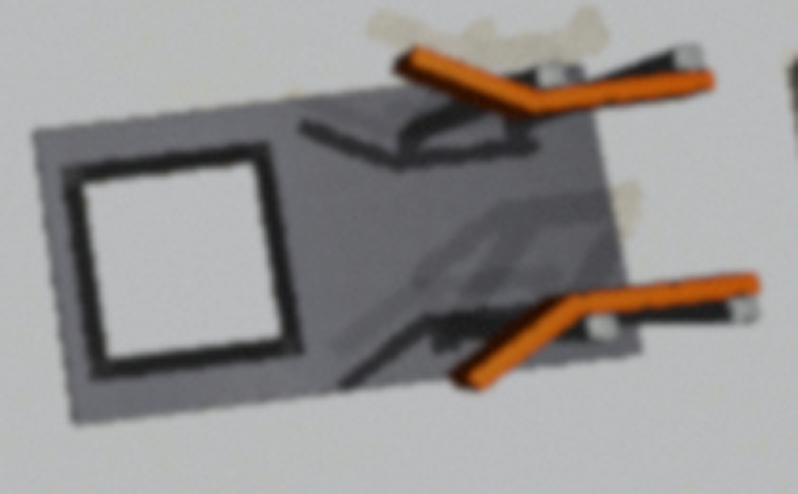

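```bash
cat > h.py <<'E'
from rig import *
import cv2,numpy as np
from scipy.optimize import least_squares
from scipy.spatial.transform import Rotation as R
TOP=dict(f=435.23966615155564,cx=325.8725765864038,cy=233.0916960453614,r=np.array([2.04477468,-2.18400915,.22016168]),t=np.array([47.95296675,667.89865007,860.96301351]))
def proj(P,c=TOP):
    q=R.from_rotvec(c['r']).apply(P)+c['t']; return np.c_[c['f']*q[:,0]/q[:,2]+c['cx'],c['f']*q[:,1]/q[:,2]+c['cy']]
def place(p,L):
    return R.from_euler('z',p[2]).apply(L)+[p[0],p[1],p[3] if len(p)>3 else 0]
E
python3 - <<'E'
from h import *
def crop(uv,s,ox,oy): return (np.array(uv,float)+.5)/s-.5+[ox,oy]
def fit(L,uv,g):
    L=np.array(L,float); r=least_squares(lambda p:(proj(place(p,L))-uv).ravel(),g,x_scale=[1,1,.01],loss='soft_l1')
    print(r.x,np.degrees(r.x[2]));print(np.round(proj(place(r.x,L))-uv,1).tolist()); return r.x
uv=crop([(110,315),(275,287),(305,467),(132,500),(680,210),(712,390),(96,395)],5.333,155,250)
c=fit([(38,30,26),(38,-40,26),(-38,-40,26),(-38,30,26),(38,-204.5,12),(-38,-204.5,12),(0,0,141)],uv,[300,300,0.])
uv=crop([(35,130),(75,425),(640,352),(182,261)],3.8,350,235)
s=fit([(85,165,8),(-85,165,8),(-85,-165,8),(0,90,8)],uv,[300,-200,0.])
cap=crop([(430,140)],5.333,155,250)
for l in(.35,.4,.45):
    P=place(c,np.array([[140*np.sin(l),-150,120+140*np.cos(l)]]));print(l,proj(P)-cap)
print('tool of carrier handle/light/bay',place(c,np.array([[0,0,120.]])),place(s,np.array([[0,90,8],[0,-90,8.]])))
st=sense();print(R.from_quat(np.roll(st['ee_rot'],-1)).as_matrix().round(3))
C=R.from_rotvec(TOP['r']);print('cam',-C.inv().apply(TOP['t']))
E
```

```text
[4.99924689e+02 3.05469429e+02 1.23926030e-01] 7.100438500890912
[[-0.4, -0.1], [0.8, -1.1], [-0.1, 0.6], [-0.3, 0.8], [0.4, -0.5], [0.3, 0.2], [-0.5, -0.1]]
[ 5.20345620e+02 -2.33464927e+02  5.76304814e-02] 3.301983358104931
[[-0.5, 0.0], [-0.2, 0.2], [1.3, 0.2], [-0.2, -0.5]]
0.35 [[-0.34996998  1.70521715]]
0.4 [[-0.60070083 -1.94435125]]
0.45 [[-0.79714653 -5.45449811]]
tool of carrier handle/light/bay [[499.92468871 305.46942927 120.        ]] [[ 515.16174698 -143.61434251    8.        ]
 [ 525.5294924  -323.31551072    8.        ]]
[[-0.927  0.376 -0.001]
 [ 0.376  0.927 -0.001]
 [ 0.    -0.001 -1.   ]]
cam [481.54496694  13.27838584 978.56197234]
```

```bash
python3 -m handwheel '[[[37.8,-22.6,-3,0,0,3.65,1],[37.8,-22.6,-3,0,0,3.65,1],[37.8,-22.6,-3,0,0,3.65,1],[37.8,-22.6,-3,0,0,3.65,1],[37.8,-22.6,-3,0,0,3.65,1],[37.8,-22.6,-3,0,0,3.65,1],[37.8,-22.6,-3,0,0,3.65,1],[37.8,-22.8,-3,0,0,3.65,1]]]'
python3 -m handwheel '[[[0,0,0,0,0,0,1],[0,0,0,0,0,0,1]]]'
python3 - <<'E'
from h import *
s=sense();w=capture("wrist");T=R.from_quat(np.roll(s['ee_rot'],-1))
print(s['eef_pos'],s['joints'],T.as_matrix()[:,1],w['hand_eye'].round(3).tolist(),w['fx'],w['cx'],w['cy'])
im=np.clip(w['image'][:,:,::-1]*1.6,0,255).astype(np.uint8).copy()
H=w['hand_eye']
L=np.array([[a*14,b*12,141] for a in(-1,1)for b in(-1,1)]+[[a,b,26] for a in(-38,38)for b in(-40,30)]+[[a,-204.5,12] for a in(-38,38)],float)
P=place([499.92,305.47,.1239],L)
q=(T.inv().apply(P-s['eef_pos'])-H[:3,3])@H[:3,:3]
uv=np.c_[w['fx']*q[:,0]/q[:,2]+w['cx'],w['fy']*q[:,1]/q[:,2]+w['cy']]
for p in uv:
    print(p.round()); 
    if abs(p).max()<2000: cv2.drawMarker(im,tuple(int(x) for x in p),(0,255,0),0,12)
cv2.imwrite('pics/w1.png',im)
E
```

```text
time_s: 1.1
eef_pos: [501.0, 304.5, 214.8]
ee_rot: [-0.0, -0.063, 0.998, -0.0]
force: [-0.4, 0.7, 0.6]
grip_width: 1.0
grip_force: 0.0
time_s: 1.35
eef_pos: [499.5, 305.6, 215.0]
ee_rot: [-0.0, -0.062, 0.998, -0.0]
force: [-1.4, 0.0, -0.4]
grip_width: 1.001
grip_force: 0.0
[499.46264713 305.62185716 214.99473038] [ 3.49083018e-01  4.65153984e-01  1.34273639e+00  2.26531782e-04
  1.33459387e+00 -1.34520810e+00] [-1.23128413e-01  9.92390747e-01  1.51831336e-05] [[0.0, -0.961, -0.278, 70.429], [1.0, 0.001, -0.001, -0.636], [0.001, -0.278, 0.961, -133.972], [0.0, 0.0, 0.0, 1.0]] 372.3886754524039 323.37232500846574 242.3990094519605
[304. 237.]
[345. 237.]
[304. 282.]
[344. 282.]
[278. 175.]
[359. 175.]
[280. 259.]
[357. 259.]
[ 96. 173.]
[109. 254.]
```

View pics/w1.png

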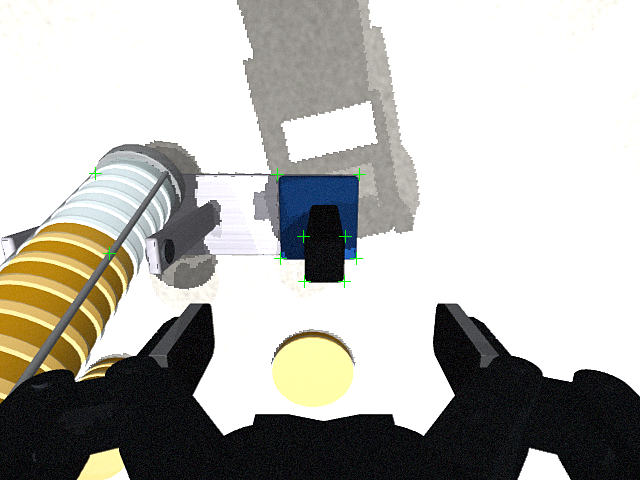

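```bash
python3 -m handwheel '[[[0,0,-26.5,0,0,0,1],[0,0,-26.5,0,0,0,1],[0,0,-26.5,0,0,0,1],[0,0,-26.5,0,0,0,1],[0,0,0,0,0,0,-1],[0,0,0,0,0,0,-1],[0,0,0,0,0,0,-1],[0,0,0,0,0,0,-1]]]' 100
python3 -m handwheel '[[[0,0,0,0,0,0,-1],[0,0,0,0,0,0,-1],[0,0,5,0,0,0,-1],[0,0,10,0,0,0,-1],[0,0,15,0,0,0,-1],[0,0,15,0,0,0,-1],[0,0,10,0,0,0,-1],[0,0,0,0,0,0,-1]]]' 
python3 - <<'E'
from h import *
w=capture("top");im=np.clip(w['image'][:,:,::-1]*1.6,0,255).astype(np.uint8);cv2.imwrite('pics/t2.png',im)
s=sense();print(s['eef_pos'],s['force'],s['wrist_torque'])
hsv=cv2.cvtColor(w['image'],cv2.COLOR_RGB2HSV)
m=((hsv[...,0]<6)|(hsv[...,0]>174))&(hsv[...,1]>200)&(hsv[...,2]>50)
n,l,st,ce=cv2.connectedComponentsWithStats(m.astype(np.uint8))
print([(st[i].tolist(),ce[i].round(1).tolist()) for i in range(1,n) if st[i,4]>20])
E
```

```text
time_s: 2.4
eef_pos: [500.3, 305.9, 110.7]
ee_rot: [0.001, -0.062, 0.998, 0.001]
force: [-1.6, 1.0, 5.4]
grip_width: 0.271
grip_force: 98.9
time_s: 3.4
eef_pos: [500.3, 305.5, 165.2]
ee_rot: [0.001, -0.062, 0.998, 0.0]
force: [-0.3, -0.1, -8.9]
grip_width: 0.272
grip_force: 98.6
[499.95036209 305.41498477 164.38901074] [-0.44806555  0.60091962 -8.28393042] [0.81539593 0.08565956 0.02041662]
[([208, 254, 41, 39, 1220], [228.2, 272.7]), ([625, 395, 9, 7, 48], [628.8, 397.8])]
```

View pics/t2.png

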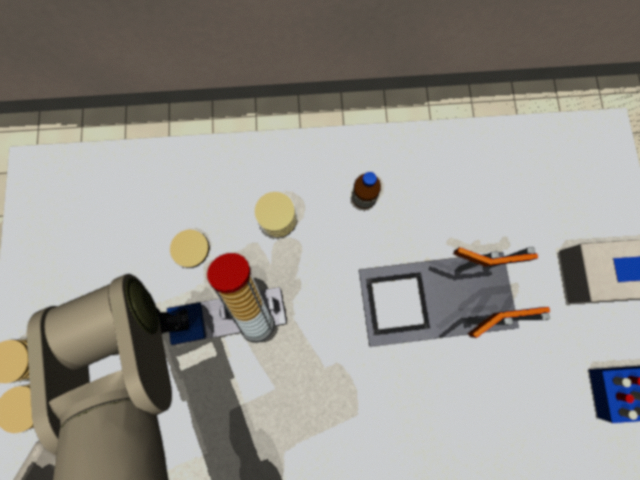

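```bash
python3 -m handwheel '[[[0,-5,0,0,0,0,-1],[0.5,-12,0,0,0,-0.25,-1],[0.5,-20,0,0,0,-0.25,-1],[0.5,-24,0,0,0,-0.25,-1],[0.5,-24,0,0,0,-0.25,-1],[0.5,-24,0,0,0,-0.25,-1],[0.5,-24,0,0,0,-0.25,-1],[0.5,-24,0,0,0,-0.25,-1]]]'
python3 -m handwheel '[[[0.5,-24,0,0,0,-0.25,-1],[0.5,-24,0,0,0,-0.25,-1],[0.5,-24,0,0,0,-0.25,-1],[0.5,-24,0,0,0,-0.25,-1],[0.5,-20,0,0,0,-0.25,-1],[0.5,-12,0,0,0,-0.25,-1],[0,-5,0,0,0,-0.25,-1],[0,0,0,0,0,0,-1]]]'
python3 - <<'E'
from h import *
def crop(uv,s,ox,oy): return (np.array(uv,float)+.5)/s-.5+[ox,oy]
uv=crop([(35,130),(75,425),(640,352),(182,261),(65,170),(270,143),(302,352),(92,378),(535,113),(712,88),(568,297),(757,275)],3.8,350,235)
def L(h): return np.array([(85,165,8),(-85,165,8),(-85,-165,8),(0,90,8),(h,90+h,8),(h,90-h,8),(-h,90-h,8),(-h,90+h,8),(42,-50,217),(42,-135,217),(-42,-50,217),(-42,-135,217)],float)
f=lambda p:(proj(place(p[:3],L(p[3])))-uv).ravel()
r=least_squares(f,[520,-233,.06,60],x_scale=[1,1,.01,1],loss='soft_l1');print(r.x,np.degrees(r.x[2]));print(f(r.x).reshape(-1,2).round(1).tolist())
p=r.x[:3];print(place(p,np.array([[0,90,8],[0,-90,8],[0,240,8],[0,60,8.]])))
s=sense();w=capture("wrist");T=R.from_quat(np.roll(s['ee_rot'],-1));y=T.as_matrix()[:,1]
print(s['eef_pos'],np.degrees(np.arctan2(-y[0],y[1])))
im=np.clip(w['image'][:,:,::-1]*1.6,0,255).astype(np.uint8).copy();H=w['hand_eye']
P=place(p,L(r.x[3]));q=(T.inv().apply(P-s['eef_pos'])-H[:3,3])@H[:3,:3]
for a in np.c_[w['fx']*q[:,0]/q[:,2]+w['cx'],w['fy']*q[:,1]/q[:,2]+w['cy']]:
    if abs(a).max()<2000: cv2.drawMarker(im,tuple(int(x) for x in a),(0,255,0),0,12)
cv2.imwrite('pics/w3.png',im)
E
```

```text
time_s: 4.45
eef_pos: [503.1, 146.4, 164.3]
ee_rot: [-0.0, -0.046, 0.999, -0.0]
force: [-0.6, -0.2, -7.7]
grip_width: 0.27
grip_force: 98.8
time_s: 5.45
eef_pos: [506.3, 15.4, 164.3]
ee_rot: [-0.0, -0.031, 1.0, 0.0]
force: [-1.4, -0.1, -8.1]
grip_width: 0.269
grip_force: 98.8
[ 5.19672654e+02 -2.32730243e+02  5.44164690e-02  6.03816623e+01] 3.117834009988332
[[-0.7, 0.1], [-0.7, 0.3], [0.9, 0.8], [-0.5, -0.3], [-0.6, -0.3], [-1.0, 0.3], [-0.4, 0.2], [-0.1, 0.2], [0.4, -0.4], [1.3, 0.5], [1.3, -0.6], [0.1, -0.8]]
[[ 514.77758851 -142.8634615     8.        ]
 [ 524.56771958 -322.59702357    8.        ]
 [ 506.61914595    6.91450689    8.        ]
 [ 516.40927702 -172.81905518    8.        ]]
[506.31099636  15.40208721 164.27738612] 3.576633141702671
```

View pics/w3.png

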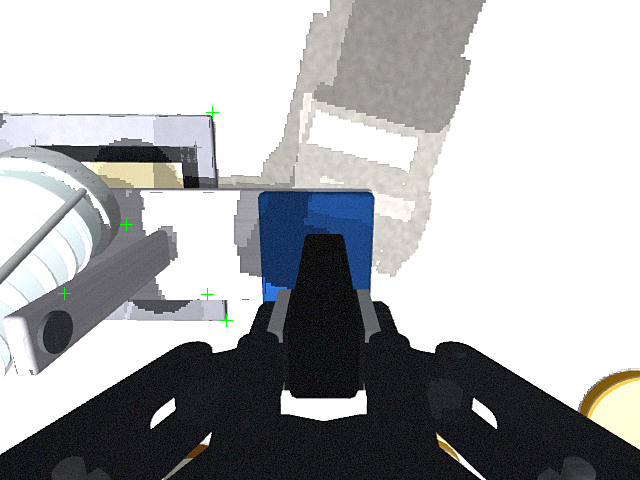

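```bash
cat > m.py <<'E'
# usage: m.py 'tilt increments (deg) of the rows just run' [ncap]
import sys,json,os
from h import *
D=np.pi/180; LOG='log.json'
G=json.load(open(LOG)) if os.path.exists(LOG) else dict(bp=[],z=[],d=0.,s=1.)
def meas():
    s=sense();w=capture("top");T=R.from_quat(np.roll(s['ee_rot'],-1))
    hsv=cv2.cvtColor(w['image'],cv2.COLOR_RGB2HSV)
    m=((hsv[...,0]<6)|(hsv[...,0]>174))&(hsv[...,1]>200)&(hsv[...,2]>50); m[:,560:]=0
    n,l,st,ce=cv2.connectedComponentsWithStats(m.astype(np.uint8)); i=1+st[1:,4].argmax()
    y=T.as_matrix()[:,1]; yaw=np.arctan2(-y[0],y[1])
    piv=s['eef_pos']+T.apply([0,-150,-10]); ux=np.array([np.cos(yaw),np.sin(yaw),0])
    f=lambda a:(proj((piv+140*(np.sin(a[0])*ux+np.array([0,0,np.cos(a[0])])))[None])[0]-ce[i])
    r=least_squares(f,[0.])
    z=T.as_matrix()[:,2]; tilt=np.arcsin(-z@ux)
    return s,r.x[0],tilt,yaw,piv,st[i,4],f(r.x)
rows=json.loads('['+(sys.argv[1] if len(sys.argv)>1 else '')+']')
s=sense();t=s['time_s']
if not G['bp']: G['bp']=[[t,0.]]
ph=G['bp'][-1][1]; n=len(rows); G['bp'].append([t-n*.125,ph])
for k,d in enumerate(rows): ph+=d*D; G['bp'].append([t-(n-1-k)*.125,ph])
for _ in range(int(sys.argv[2]) if len(sys.argv)>2 else 2):
    s,psi,tilt,yaw,piv,ar,res=meas(); G['z'].append([s['time_s'],psi])
    print(f"t {s['time_s']:.2f} psi {psi:.3f} tilt {tilt:.3f} cmd {ph:.3f} yaw {yaw/D:.2f} piv {piv.round(1)} area {ar} res {res.round(1)}")
tn=sense()['time_s']; G['bp'].append([tn,ph])
def sim(p,v,d,sc,t0,t1,bt,bf,out):
    a=(.0326*sc-.021)/(.0037*sc);b=.021/(.0037*sc);c=.0008/(.0037*sc);fr=.0002/(.0037*sc)
    N=max(1,int(round((t1-t0)/.005)));h=(t1-t0)/N;T=t0+h*np.arange(N+1);F=np.interp(T-.015,bt,bf)+d
    P=np.empty(N+1);V=np.empty(N+1);P[0]=p;V[0]=v
    for i in range(N):
        fd=(F[i+1]-F[i])/h;q=p-F[i];qd=v-fd
        v+=h*(a*p+b*F[i]-c*qd-fr*np.tanh(qd/.03)); p+=h*v
        q=p-F[i+1]
        if abs(q)>.4: p=F[i+1]+.4*np.sign(q); v=fd if (v-fd)*np.sign(q)>0 else v
        P[i+1]=p;V[i+1]=v
    return np.interp(out,T,P),np.interp(out,T,V)
bt,bf=np.array(G['bp']).T; Z=np.array(G['z']); W=Z[Z[:,0]>tn-2.2]; t0=W[0,0]
free=np.ptp(W[:,1])>.03 or abs(W[-1,1]-ph)<.35
def fr_(x):
    P,V=sim(*x,t0,tn,bt,bf,W[:,0]); return np.r_[(P-W[:,1])/.004,(x[2]-G['d'])/.01,(x[3]-G['s'])/.05,x[1]/2]
x=least_squares(fr_,[W[0,1],0,G['d'],G['s']],x_scale=[.01,.05,.01,.05],diff_step=1e-4).x if free else [min(W[-1,1],.4),0,G['d'],G['s']]
if free: G['d'],G['s']=x[2],x[3]
P,V=sim(*x,t0,tn,bt,bf,np.r_[W[:,0],tn]); p,v=P[-1],V[-1]
print(f"est psi {p:.3f} v {v:.3f} q {p-ph-x[2]:.3f} d {x[2]:.4f} s {x[3]:.3f} fit res {(P[:-1]-W[:,1]).round(3)}")
N=18
def roll(u):
    ft=tn+.125*np.arange(N+1); ff=ph+np.r_[0,np.cumsum(u)]
    return ff,*sim(p,v,x[2],x[3],tn,ft[-1],np.r_[bt,ft[1:]],np.r_[bf,ff[1:]],ft)
def cost(u):
    ff,P,V=roll(u); return np.r_[2*P,1*V,.8*(ff+x[2]),3*u,10*(P[-1]+V[-1]*.57),4*(ff[-1]+x[2]),2*np.diff(u),20*np.maximum(abs(ff)-.3,0)]
g=np.zeros(N); 
if not free: g[:5]=-.06; g[5:10]=.05
u=least_squares(cost,g,bounds=(-.1,.1),diff_step=1e-3,x_scale=.02,max_nfev=40).x
ud=(u/D).round(1); ff,P,V=roll(ud*D)
print('rows ry',ud[:10].tolist()); print(' psi',P[1:11].round(3).tolist()); print(' phi',ff[1:11].round(3).tolist()); print(' v',V[1:11].round(2).tolist())
json.dump(G,open(LOG,'w'))
E
python3 -m handwheel '[[[0,-3,-3,0,0,-0.1,-1],[0.1,-3,-4,0,0,-0.2,-1],[0.1,-2.5,-4,0,0,-0.15,-1],[0,0,-3,0,0,0,-1],[0,0,0,0,0,0,-1],[0,0,0,0,0,0,-1],[0,0,0,0,0,0,-1],[0,0,0,0,0,0,-1]]]'
time python3 m.py
```

```text
time_s: 6.5
eef_pos: [506.7, 6.9, 150.4]
ee_rot: [0.0, -0.027, 1.0, -0.0]
force: [0.5, -0.1, -8.3]
grip_width: 0.266
grip_force: 98.8
t 6.50 psi 0.370 tilt -0.000 cmd 0.000 yaw 3.15 piv [ 515.  -142.9  160.4] area 1163 res [ 0.7 -0.2]
t 6.55 psi 0.370 tilt -0.000 cmd 0.000 yaw 3.15 piv [ 514.9 -142.9  160.4] area 1167 res [ 0.7 -0.2]
est psi 0.376 v 0.111 q 0.376 d 0.0000 s 1.000 fit res [-0.     0.002]
rows ry [-2.6, -2.3, -1.5, -2.4, -2.2, 3.4, 3.3, 3.0, 2.8, 2.3]
 psi [0.36, 0.319, 0.282, 0.25, 0.212, 0.169, 0.126, 0.085, 0.048, 0.019]
 phi [-0.045, -0.086, -0.112, -0.154, -0.192, -0.133, -0.075, -0.023, 0.026, 0.066]
 v [-0.36, -0.32, -0.27, -0.26, -0.33, -0.35, -0.34, -0.31, -0.26, -0.2]
real	0m3.488s
user	0m1.779s
sys	0m0.102s
```

```bash
sed -i 's/    r=least_squares(f,\[0.\])/    r=least_squares(f,[0.]); r0=f(r.x); r.x[0]=r.x[0]*1.045+.013/; s/st\[i,4\],f(r.x)/st[i,4],r0/' m.py
python3 - <<'E'
import json;G=json.load(open('log.json'));G['z']=[[a,.4] for a,b in G['z']];json.dump(G,open('log.json','w'))
E
python3 -m handwheel '[[[0,0,0,0.1,-2,0,-1],[0,0,0,0.14,-2.6,0,-1],[0,0,0,0.14,-2.6,0,-1],[0,0,0,0.14,-2.6,0,-1],[0,0,0,0.1,-2,0,-1]]]'
python3 m.py '-2,-2.6,-2.6,-2.6,-2'
```

```text
time_s: 7.22
eef_pos: [506.3, 7.0, 150.2]
ee_rot: [0.103, -0.027, 0.994, 0.003]
force: [-0.1, -0.4, -8.6]
grip_width: 0.267
grip_force: 98.9
t 7.22 psi 0.187 tilt -0.206 cmd -0.206 yaw 3.14 piv [ 512.4 -142.9  160.1] area 1338 res [ 0.7 -0.1]
t 7.28 psi 0.169 tilt -0.207 cmd -0.206 yaw 3.14 piv [ 512.1 -142.8  159.9] area 1347 res [ 0.6 -0.1]
est psi 0.145 v -0.449 q 0.350 d 0.0012 s 1.011 fit res [ 0.     0.001  0.    -0.002]
rows ry [4.9, 3.9, 3.1, 2.5, 2.1, 1.8, 1.3, 0.3, -0.0, -0.1]
 psi [0.086, 0.024, -0.037, -0.098, -0.156, -0.211, -0.265, -0.243, -0.223, -0.202]
 phi [-0.12, -0.052, 0.002, 0.045, 0.082, 0.113, 0.136, 0.141, 0.141, 0.14]
 v [-0.49, -0.5, -0.49, -0.47, -0.46, -0.44, -0.42, 0.17, 0.17, 0.17]
```

```bash
sed -i 's/,3\*u,10\*/,.8*u,10*/; s/2\*np.diff(u)/.5*np.diff(u)/; s/bounds=(-.1,.1)/bounds=(-.14,.14)/; s/^if not free: g.*$/sv=3.13**.5*p+v; g[:]=np.diff(np.r_[ph,np.clip(-.5*sv*np.exp(-np.arange(N)*.2),-.2,.2)]).clip(-.13,.13)/' m.py; sed -i 's/abs(ff)-.3,0)\]/abs(ff)-.3,0),30*np.maximum(abs(P-ff-x[2])-.36,0)]/' m.py
python3 m.py '' 0
```

```text
est psi 0.146 v -0.445 q 0.351 d 0.0011 s 1.019 fit res [ 0.     0.001  0.001 -0.001]
rows ry [8.0, 8.0, 7.8, 0.2, -4.2, -3.9, -2.3, -1.1, -0.4, -0.1]
 psi [0.088, 0.034, -0.007, -0.03, -0.036, -0.033, -0.027, -0.021, -0.016, -0.013]
 phi [-0.066, 0.073, 0.209, 0.213, 0.14, 0.072, 0.031, 0.012, 0.005, 0.003]
 v [-0.46, -0.4, -0.26, -0.11, -0.01, 0.04, 0.05, 0.04, 0.04, 0.03]
```

```bash
python3 -m handwheel '[[[0,0,0,-0.44,8,0,-1],[0,0,0,-0.44,8,0,-1],[0,0,0,-0.43,7.8,0,-1],[0,0,0,-0.01,0.2,0,-1],[0,0,0,0.23,-4.2,0,-1]]]'
python3 m.py '8,8,7.8,0.2,-4.2'
```

```text
time_s: 7.95
eef_pos: [507.2, 7.0, 149.7]
ee_rot: [-0.068, -0.028, 0.997, -0.002]
force: [-0.3, 0.7, -8.8]
grip_width: 0.266
grip_force: 99.0
t 7.95 psi -0.032 tilt 0.136 cmd 0.140 yaw 3.18 piv [ 516.9 -142.7  159.7] area 1382 res [ 0.9 -0.1]
t 8.00 psi -0.032 tilt 0.133 cmd 0.140 yaw 3.17 piv [ 516.  -142.6  160.3] area 1378 res [ 0.8 -0.1]
est psi -0.029 v 0.059 q -0.170 d 0.0009 s 1.028 fit res [ 0.     0.001  0.001 -0.001 -0.     0.   ]
rows ry [-7.3, -2.1, -0.0, 0.2, 0.6, 0.4, 0.1, 0.1, 0.1, 0.0]
 psi [-0.019, -0.01, -0.005, -0.003, -0.001, 0.0, 0.002, 0.003, 0.005, 0.007]
 phi [0.012, -0.024, -0.024, -0.021, -0.01, -0.003, -0.002, -0.0, 0.002, 0.002]
 v [0.08, 0.06, 0.03, 0.01, 0.01, 0.01, 0.01, 0.01, 0.02, 0.02]
```

```bash
sed -i "s/^tn=sense()\['time_s'\];/tn=sense()['time_s']; ph=tilt if 'tilt' in globals() else ph;/" m.py
python3 -m handwheel '[[[0,0,0,0.4,-7.0,0,-1],[0,0,0,0.11,-2,0,-1],[0,0,0,0,0,0,-1],[0,0,0,-0.01,0.2,0,-1],[0,0,0,-0.03,0.6,0,-1],[0,0,0,-0.02,0.4,0,-1]]]'
python3 m.py '-7,-2,0,0.2,0.6,0.4'
```

```text
time_s: 8.8
eef_pos: [506.8, 6.9, 150.2]
ee_rot: [-0.002, -0.028, 1.0, -0.0]
force: [-0.3, -0.0, -7.7]
grip_width: 0.271
grip_force: 99.0
t 8.80 psi -0.001 tilt 0.004 cmd 0.003 yaw 3.15 piv [ 515.1 -142.9  160.2] area 1385 res [ 0.9 -0.1]
t 8.85 psi 0.000 tilt 0.005 cmd 0.003 yaw 3.15 piv [ 515.1 -142.9  160.2] area 1387 res [ 0.9 -0.1]
est psi 0.001 v 0.020 q -0.002 d -0.0014 s 1.031 fit res [ 0.001 -0.001 -0.     0.    -0.     0.   ]
rows ry [-0.6, -0.2, -0.0, 0.3, 0.1, 0.1, 0.0, 0.0, 0.0, 0.0]
 psi [0.003, 0.004, 0.004, 0.003, 0.003, 0.003, 0.003, 0.003, 0.003, 0.003]
 phi [-0.006, -0.009, -0.009, -0.004, -0.002, -0.001, -0.001, -0.001, -0.001, -0.001]
 v [0.01, 0.0, -0.0, -0.0, -0.0, 0.0, 0.0, 0.0, 0.0, 0.0]
```

```bash
python3 -m handwheel '[[[0,0,0,0.03,-0.6,0,-1],[0,0,0,0.01,-0.2,0,-1],[0,0,0,0,0,0,-1],[0,0,0,-0.02,0.3,0,-1],[0,0,0,0,0.1,0,-1],[0,0,0,0,0.1,0,-1],[0,0,0,0,0,0,-1],[0,0,0,0,0,0,-1]]]'
python3 m.py '-0.6,-0.2,0,0.3,0.1,0.1,0,0'
```

```text
time_s: 9.9
eef_pos: [506.7, 6.9, 150.3]
ee_rot: [0.001, -0.027, 1.0, -0.0]
force: [0.6, 0.2, -7.2]
grip_width: 0.27
grip_force: 99.0
t 9.90 psi -0.022 tilt -0.002 cmd -0.001 yaw 3.15 piv [ 514.9 -142.9  160.3] area 1391 res [ 0.8 -0.1]
t 9.95 psi -0.024 tilt -0.002 cmd -0.001 yaw 3.15 piv [ 514.9 -142.9  160.3] area 1387 res [ 0.8 -0.1]
est psi -0.026 v -0.049 q -0.019 d -0.0060 s 1.030 fit res [-0.     0.001 -0.    -0.    -0.     0.   ]
rows ry [4.2, 0.4, -1.5, -1.3, -0.7, -0.4, -0.2, 0.1, -0.0, -0.0]
 psi [-0.032, -0.032, -0.028, -0.024, -0.019, -0.015, -0.013, -0.012, -0.011, -0.01]
 phi [0.072, 0.079, 0.052, 0.03, 0.017, 0.01, 0.007, 0.009, 0.009, 0.009]
 v [-0.03, 0.02, 0.04, 0.04, 0.03, 0.02, 0.01, 0.01, 0.0, 0.0]
```

```bash
python3 -m handwheel '[[[0,0,0,-0.23,4.2,0,-1],[0,0,0,-0.02,0.4,0,-1],[0,0,0,0.08,-1.5,0,-1],[0,0,0,0.07,-1.3,0,-1],[0,0,0,0.04,-0.7,0,-1],[0,0,0,0.02,-0.4,0,-1]]]'
python3 m.py '4.2,0.4,-1.5,-1.3,-0.7,-0.4'
```

```text
time_s: 10.75
eef_pos: [506.5, 6.9, 150.4]
ee_rot: [-0.005, -0.027, 1.0, -0.0]
force: [0.5, 1.6, -8.5]
grip_width: 0.265
grip_force: 99.0
t 10.75 psi -0.007 tilt 0.010 cmd 0.010 yaw 3.14 piv [ 514.9 -142.9  160.5] area 1389 res [ 0.9 -0.1]
t 10.80 psi -0.005 tilt 0.010 cmd 0.010 yaw 3.14 piv [ 514.9 -142.9  160.4] area 1389 res [ 0.8 -0.1]
est psi -0.003 v 0.039 q -0.008 d -0.0042 s 1.028 fit res [ 0.    -0.    -0.     0.001 -0.    -0.   ]
rows ry [-1.2, -0.2, -0.0, 0.4, 0.3, 0.1, 0.0, 0.0, 0.0, 0.0]
 psi [0.001, 0.003, 0.004, 0.003, 0.002, 0.001, 0.0, -0.001, -0.002, -0.003]
 phi [-0.011, -0.015, -0.015, -0.008, -0.003, -0.001, -0.001, -0.001, -0.001, -0.001]
 v [0.03, 0.01, -0.0, -0.01, -0.01, -0.01, -0.01, -0.01, -0.01, -0.01]
```

```bash
python3 -m handwheel '[[[0,0,0,0.06,-1.1,0,-1],[0,0,0,0.01,-0.2,0,-1],[0,0,0,0,0,0,-1],[0,0,0,-0.03,0.5,0,-1],[0,0,0,-0.02,0.4,0,-1],[0,0,0,-0.01,0.1,0,-1],[0,0,0,0,0,0,-1]]]'
python3 m.py '-1.1,-0.2,0,0.5,0.4,0.1,0'
```

```text
time_s: 11.72
eef_pos: [506.7, 6.9, 150.3]
ee_rot: [-0.003, -0.027, 1.0, -0.0]
force: [0.1, 0.6, -7.2]
grip_width: 0.265
grip_force: 99.0
t 11.72 psi -0.001 tilt 0.005 cmd 0.004 yaw 3.15 piv [ 515.  -142.8  160.3] area 1379 res [ 0.8 -0.1]
t 11.78 psi -0.002 tilt 0.005 cmd 0.004 yaw 3.15 piv [ 515.  -142.8  160.3] area 1385 res [ 0.9 -0.1]
est psi -0.002 v -0.003 q -0.002 d -0.0056 s 1.028 fit res [-0.     0.001 -0.    -0.    -0.     0.   ]
rows ry [0.2, 0.0, -0.0, -0.0, -0.0, -0.0, -0.0, -0.0, -0.0, -0.0]
 psi [-0.002, -0.002, -0.001, -0.001, -0.0, 0.001, 0.002, 0.003, 0.004, 0.005]
 phi [0.009, 0.009, 0.009, 0.009, 0.009, 0.009, 0.009, 0.009, 0.009, 0.009]
 v [0.0, 0.0, 0.0, 0.0, 0.01, 0.01, 0.01, 0.01, 0.01, 0.01]
```

Nearly balanced; hold.

```bash
python3 -m handwheel '[[[0,0,0,-0.01,0.2,0,-1],[0,0,0,0,0,0,-1],[0,0,0,0.01,-0.1,0,-1],[0,0,0,0,0,0,-1],[0,0,0,0,0,0,-1],[0,0,0,0,0,0,-1],[0,0,0,0,0,0,-1],[0,0,0,0,0,0,-1]]]'
python3 m.py '0.2,0,-0.1,0,0,0,0,0'
```

```text
time_s: 12.82
eef_pos: [506.7, 6.9, 150.3]
ee_rot: [-0.003, -0.027, 1.0, -0.0]
force: [0.8, -0.2, -8.2]
grip_width: 0.265
grip_force: 99.0
t 12.82 psi -0.000 tilt 0.007 cmd 0.007 yaw 3.15 piv [ 515.  -142.9  160.3] area 1387 res [ 0.8 -0.1]
t 12.88 psi -0.001 tilt 0.007 cmd 0.007 yaw 3.15 piv [ 515.  -142.9  160.3] area 1385 res [ 0.8 -0.1]
est psi -0.001 v 0.002 q -0.002 d -0.0056 s 1.028 fit res [ 0. -0. -0.  0. -0.  0.]
rows ry [-0.0, -0.0, -0.0, -0.0, -0.0, -0.0, -0.0, -0.0, -0.0, -0.0]
 psi [-0.001, -0.0, -0.0, 0.0, 0.001, 0.001, 0.002, 0.002, 0.003, 0.003]
 phi [0.007, 0.007, 0.007, 0.007, 0.007, 0.007, 0.007, 0.007, 0.007, 0.007]
 v [0.0, 0.0, 0.0, 0.0, 0.0, 0.0, 0.0, 0.0, 0.01, 0.01]
```

```bash
python3 -m handwheel '[[[0,0,0,0.01,-0.1,0,-1],[0,0,0,0,0,0,-1],[0,0,0,0,0,0,-1],[0,0,0,0,0,0,-1],[0,0,0,0,0,0,-1],[0,0,0,0,0,0,-1],[0,0,0,0,0,0,-1],[0,0,0,0,0,0,-1]]]'
python3 m.py '-0.1,0,0,0,0,0,0,0'
```

```text
time_s: 13.92
eef_pos: [506.7, 6.9, 150.3]
ee_rot: [-0.003, -0.027, 1.0, -0.0]
force: [0.5, -0.1, -7.6]
grip_width: 0.27
grip_force: 99.0
t 13.93 psi -0.002 tilt 0.005 cmd 0.005 yaw 3.15 piv [ 515.  -142.9  160.3] area 1385 res [ 0.8 -0.1]
t 13.97 psi -0.001 tilt 0.005 cmd 0.005 yaw 3.15 piv [ 515.  -142.9  160.3] area 1383 res [ 0.9 -0.1]
est psi -0.002 v -0.002 q -0.002 d -0.0051 s 1.028 fit res [-0.  0.  0. -0.]
rows ry [0.1, 0.0, -0.0, -0.0, -0.0, -0.0, -0.0, -0.0, -0.0, -0.0]
 psi [-0.002, -0.002, -0.001, -0.001, -0.001, -0.001, -0.0, 0.0, 0.001, 0.001]
 phi [0.007, 0.007, 0.007, 0.007, 0.007, 0.007, 0.007, 0.007, 0.007, 0.007]
 v [0.0, 0.0, 0.0, 0.0, 0.0, 0.0, 0.0, 0.0, 0.0, 0.0]
```

```bash
python3 -m handwheel '[[[0,0,0,-0.01,0.1,0,-1],[0,0,0,0,0,0,-1],[0,0,0,0,0,0,-1],[0,0,0,0,0,0,-1],[0,0,0,0,0,0,-1],[0,0,0,0,0,0,-1],[0,0,0,0,0,0,-1],[0,0,0,0,0,0,-1]]]'
python3 m.py '0.1,0,0,0,0,0,0,0'
```

```text
time_s: 15.02
eef_pos: [506.7, 6.9, 150.3]
ee_rot: [-0.004, -0.027, 1.0, -0.0]
force: [0.1, 0.3, -8.8]
grip_width: 0.268
grip_force: 99.0
t 15.03 psi -0.001 tilt 0.007 cmd 0.007 yaw 3.15 piv [ 515.  -142.9  160.3] area 1385 res [ 0.8 -0.1]
t 15.07 psi -0.001 tilt 0.007 cmd 0.007 yaw 3.15 piv [ 515.  -142.9  160.3] area 1387 res [ 0.9 -0.1]
est psi -0.001 v 0.002 q -0.002 d -0.0053 s 1.028 fit res [ 0. -0.  0. -0.]
rows ry [-0.0, -0.0, -0.0, -0.0, -0.0, -0.0, -0.0, -0.0, -0.0, -0.0]
 psi [-0.0, -0.0, 0.0, 0.001, 0.001, 0.002, 0.002, 0.003, 0.004, 0.005]
 phi [0.007, 0.007, 0.007, 0.007, 0.007, 0.007, 0.007, 0.007, 0.007, 0.007]
 v [0.0, 0.0, 0.0, 0.0, 0.0, 0.0, 0.01, 0.01, 0.01, 0.01]
```

```bash
python3 -m handwheel '[[[0.1,-2,0,0,0,0,-1],[0.3,-6,0,0,0,0,-1],[0.5,-9,0,0,0,0,-1],[0.5,-9,0,0,0,0,-1],[0.5,-9,0,0,0,0,-1],[0.5,-9,0,0,0,0,-1],[0.3,-5,0,0,0,0,-1],[0.1,-1,0,0,0,0,-1]]]'
python3 m.py '0,0,0,0,0,0,0,0'
```

```text
time_s: 16.12
eef_pos: [509.5, -43.4, 150.3]
ee_rot: [-0.004, -0.027, 1.0, -0.0]
force: [0.5, -0.8, -7.0]
grip_width: 0.272
grip_force: 98.9
t 16.12 psi 0.001 tilt 0.007 cmd 0.007 yaw 3.12 piv [ 517.7 -193.2  160.3] area 1418 res [ 1.  -0.2]
t 16.18 psi 0.002 tilt 0.007 cmd 0.007 yaw 3.14 piv [ 517.8 -193.   160.3] area 1418 res [ 1.  -0.2]
est psi 0.002 v 0.005 q 0.000 d -0.0055 s 1.028 fit res [ 0. -0. -0.  0.]
rows ry [-0.2, -0.1, 0.0, 0.0, 0.0, 0.0, 0.0, 0.0, 0.0, 0.0]
 psi [0.002, 0.002, 0.001, 0.001, 0.0, -0.001, -0.002, -0.003, -0.004, -0.006]
 phi [0.004, 0.002, 0.002, 0.002, 0.002, 0.002, 0.002, 0.002, 0.002, 0.002]
 v [0.0, -0.0, -0.0, -0.01, -0.01, -0.01, -0.01, -0.01, -0.01, -0.01]
```

```bash
python3 -m handwheel '[[[0.1,-2,0,0.01,-0.2,0,-1],[0.3,-7,0,0,0,0,-1],[0.6,-11,0,0,0,0,-1],[0.6,-11,0,-0.01,0.1,0,-1],[0.6,-11,0,0,0,0,-1],[0.6,-11,0,0,0,0,-1],[0.3,-6,0,0,0,0,-1],[0.1,-1,0,0,0,0,-1]]]'
python3 m.py '-0.2,0,0,0.1,0,0,0,0'
python3 - <<'E'
from h import *
w=capture("top");im=np.clip(w['image'][:,:,::-1]*1.6,0,255).astype(np.uint8)
cv2.imwrite('pics/b2.png',cv2.resize(im[235:365,370:570],None,fx=4,fy=4,interpolation=cv2.INTER_CUBIC))
E
```

```text
time_s: 17.23
eef_pos: [512.6, -103.4, 150.2]
ee_rot: [-0.003, -0.027, 1.0, -0.0]
force: [0.1, -0.2, -7.8]
grip_width: 0.27
grip_force: 98.9
t 17.23 psi 0.001 tilt 0.005 cmd 0.005 yaw 3.12 piv [ 520.9 -253.2  160.2] area 1413 res [ 1.5 -0.3]
t 17.27 psi 0.002 tilt 0.005 cmd 0.005 yaw 3.14 piv [ 520.9 -253.   160.2] area 1408 res [ 1.5 -0.3]
est psi 0.002 v 0.002 q 0.002 d -0.0053 s 1.028 fit res [-0.  0.  0. -0.]
rows ry [-0.2, -0.0, 0.0, 0.0, 0.0, 0.0, 0.0, 0.0, 0.0, 0.0]
 psi [0.002, 0.002, 0.001, 0.0, -0.0, -0.001, -0.002, -0.003, -0.005, -0.006]
 phi [0.002, 0.002, 0.002, 0.002, 0.002, 0.002, 0.002, 0.002, 0.002, 0.002]
 v [-0.0, -0.0, -0.0, -0.01, -0.01, -0.01, -0.01, -0.01, -0.01, -0.01]
```

View pics/b2.png

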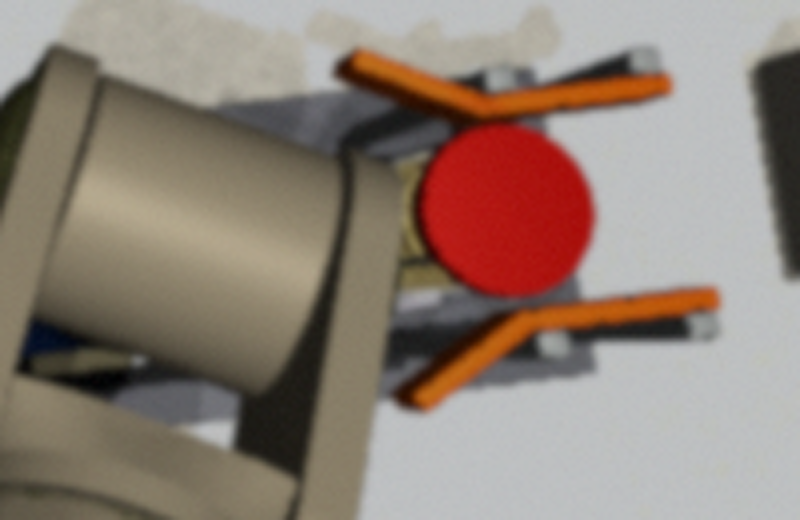

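```bash
python3 - <<'E'
from h import *
def back(u,v,z):
    C=R.from_rotvec(TOP['r']).inv();o=-C.apply(TOP['t']);d=C.apply([(u-TOP['cx'])/TOP['f'],(v-TOP['cy'])/TOP['f'],1]);return o+d*(z-o[2])/d[2]
c=lambda p:((p[0]+.5)/4-.5+370,(p[1]+.5)/4-.5+235)
cap=back(*c((508,210)),300);print('cap',cap)
A=[back(*c(p),217) for p in((485,119),(668,95))];B=[back(*c(p),217) for p in((525,310),(715,289))]
a,b=[np.polyfit([q[1] for q in Q],[q[0] for q in Q],1) for Q in(A,B)]
print(np.array(A),np.array(B));
for y in(-285,-322,-360):print(y,np.polyval(a,y),np.polyval(b,y),(np.polyval(a,y)+np.polyval(b,y))/2, 'planned',524.6-(y+322.6)*.0545)
E
```

```text
cap [ 518.90122221 -252.23306934  300.        ]
[[ 563.66972526 -280.39446296  217.        ]
 [ 568.92911528 -362.27830045  217.        ]] [[ 480.4973637  -285.8021674   217.        ]
 [ 483.97861743 -368.69053968  217.        ]]
-285 563.9655384094891 480.4636732258234 522.2146058176563 planned 522.5508
-322 566.3420444039946 482.0176473788829 524.1798458914387 planned 524.5673
-360 568.7827802902435 483.61362083337633 526.1982005618099 planned 526.6383000000001
```

```bash
python3 -m handwheel '[[[0.2,-2,0,0.01,-0.2,0,-1],[0.5,-7,0,0,0,0,-1],[0.8,-10,0,0,0,0,-1],[0.8,-10,0,-0.01,0.1,0,-1],[0.7,-10,0,0,0,0,-1],[0.5,-7,0,0,0,0,-1],[0.2,-3,0,0,0,0,-1],[0,-1,0,0,0,0,-1]]]'
python3 m.py '-0.2,0,0,0.1,0,0,0,0'
```

```text
time_s: 18.38
eef_pos: [516.3, -153.1, 150.3]
ee_rot: [-0.002, -0.027, 1.0, -0.0]
force: [0.3, 0.8, -8.2]
grip_width: 0.272
grip_force: 99.0
t 18.38 psi -0.005 tilt 0.004 cmd 0.004 yaw 3.15 piv [ 524.6 -302.9  160.3] area 1295 res [ 0.6 -0.1]
t 18.43 psi -0.005 tilt 0.004 cmd 0.004 yaw 3.15 piv [ 524.6 -302.8  160.3] area 1293 res [ 0.6 -0.1]
est psi -0.006 v -0.010 q -0.004 d -0.0055 s 1.028 fit res [ 0.    -0.001  0.001 -0.   ]
rows ry [0.5, 0.2, 0.0, -0.3, -0.1, -0.0, -0.0, -0.0, -0.0, -0.0]
 psi [-0.007, -0.007, -0.006, -0.005, -0.004, -0.004, -0.004, -0.004, -0.003, -0.003]
 phi [0.012, 0.016, 0.016, 0.011, 0.009, 0.009, 0.009, 0.009, 0.009, 0.009]
 v [-0.0, 0.0, 0.01, 0.01, 0.0, 0.0, 0.0, 0.0, 0.0, 0.0]
```

```bash
python3 -m handwheel '[[[0.1,-3,0,-0.03,0.5,0,-1],[0.2,-6,0,-0.01,0.2,0,-1],[0.3,-6,0,0,0,0,-1],[0.2,-4,0,0.02,-0.3,0,-1],[0.1,-1,-2,0.01,-0.1,0,-1],[0,0,-5,0,0,0,-1],[0,0,-5,0,0,0,-1],[0,0,-3,0,0,0,-1]]]'
python3 m.py '0.5,0.2,0,-0.3,-0.1,0,0,0'
```

```text
time_s: 19.48
eef_pos: [517.1, -172.9, 134.8]
ee_rot: [-0.005, -0.028, 1.0, -0.0]
force: [-0.3, 0.3, -8.2]
grip_width: 0.266
grip_force: 98.8
t 19.48 psi 0.002 tilt 0.009 cmd 0.009 yaw 3.16 piv [ 525.5 -322.7  144.7] area 1179 res [ 0. -0.]
t 19.52 psi 0.002 tilt 0.010 cmd 0.009 yaw 3.16 piv [ 525.4 -322.6  144.5] area 1178 res [-0.  0.]
est psi 0.003 v 0.010 q -0.001 d -0.0061 s 1.028 fit res [ 0.    -0.    -0.001  0.001]
rows ry [-0.4, -0.2, -0.0, 0.1, 0.1, 0.0, 0.0, 0.0, 0.0, 0.0]
 psi [0.004, 0.004, 0.003, 0.003, 0.002, 0.002, 0.001, 0.001, 0.0, -0.001]
 phi [0.003, -0.001, -0.001, 0.001, 0.003, 0.003, 0.003, 0.003, 0.003, 0.003]
 v [0.0, -0.0, -0.01, -0.0, -0.0, -0.0, -0.0, -0.0, -0.01, -0.01]
```

```bash
python3 -m handwheel '[[[0,0,-1,0.02,-0.4,0,-1],[0,0,-2,0.01,-0.2,0,-1],[0,0,-2.5,0,0,0,-1],[0,0,-2.5,-0.01,0.1,0,-1],[0,0,-2,-0.01,0.1,0,-1],[0,0,-1,0,0,0,-1],[0,0,-1,0,0,0,-1],[0,0,-1,0,0,0,-1]]]'
python3 m.py '-0.4,-0.2,0,0.1,0.1,0,0,0'
```

```text
time_s: 20.58
eef_pos: [517.3, -173.1, 122.3]
ee_rot: [-0.001, -0.027, 1.0, -0.0]
force: [0.9, -0.7, -8.3]
grip_width: 0.268
grip_force: 99.1
t 20.57 psi -0.002 tilt 0.002 cmd 0.003 yaw 3.15 piv [ 525.6 -322.9  132.3] area 1152 res [ 0.3 -0.1]
t 20.62 psi -0.001 tilt 0.002 cmd 0.003 yaw 3.15 piv [ 525.5 -322.8  132.2] area 1153 res [ 0.3 -0.1]
est psi -0.002 v -0.009 q 0.002 d -0.0055 s 1.028 fit res [-0.  0.  0. -0.]
rows ry [0.4, 0.2, -0.0, -0.1, -0.1, -0.0, -0.0, -0.0, -0.0, -0.0]
 psi [-0.003, -0.003, -0.002, -0.001, -0.001, -0.0, 0.001, 0.002, 0.003, 0.004]
 phi [0.009, 0.012, 0.012, 0.011, 0.009, 0.009, 0.009, 0.009, 0.009, 0.009]
 v [-0.0, 0.0, 0.01, 0.01, 0.0, 0.01, 0.01, 0.01, 0.01, 0.01]
```

```bash
python3 -m handwheel '[[[0,0,-0.7,-0.02,0.4,0,-1],[0,0,-0.7,-0.01,0.2,0,-1],[0,0,-0.7,0,0,0,-1],[0,0,-0.6,0.01,-0.1,0,-1],[0,0,-0.5,0.01,-0.2,0,-1],[0,0,-0.4,0,0,0,-1]]]'
python3 m.py '0.4,0.2,0,-0.1,-0.2,0'
```

```text
time_s: 21.42
eef_pos: [517.4, -173.1, 119.0]
ee_rot: [-0.003, -0.027, 1.0, -0.0]
force: [-1.1, 2.0, -3.5]
grip_width: 0.271
grip_force: 99.6
t 21.43 psi 0.005 tilt 0.006 cmd 0.007 yaw 3.15 piv [ 525.7 -322.9  129.1] area 1148 res [ 0.5 -0.1]
t 21.48 psi 0.006 tilt 0.007 cmd 0.007 yaw 3.15 piv [ 525.7 -322.9  129.1] area 1151 res [ 0.5 -0.1]
est psi 0.006 v 0.013 q 0.003 d -0.0037 s 1.028 fit res [-0.  0.  0. -0. -0.  0.]
rows ry [-0.7, -0.2, -0.0, 0.3, 0.2, 0.0, 0.0, 0.0, 0.0, 0.0]
 psi [0.008, 0.008, 0.007, 0.006, 0.005, 0.005, 0.005, 0.004, 0.004, 0.004]
 phi [-0.006, -0.009, -0.009, -0.004, -0.0, -0.0, -0.0, -0.0, -0.0, -0.0]
 v [0.01, -0.0, -0.01, -0.01, -0.0, -0.0, -0.0, -0.0, -0.0, -0.0]
```

```bash
python3 -m handwheel '[[[0,0,-0.5,0,0,0,-1],[0,0,-0.4,0,0,0,-1],[0,0,0,0,0,0,-1]]]'
python3 -m handwheel '[[[0,0,0,0,0,0,0.2],[0,0,0,0,0,0,0.6],[0,0,0,0,0,0,1],[0,0,0,0,0,0,1],[0,0,0,0,0,0,1],[0,0,0,0,0,0,1]]]' 20
python3 m.py '0,0,0,0,0,0,0,0,0' 1 | head -1
```

```text
time_s: 21.9
eef_pos: [517.4, -173.1, 119.0]
ee_rot: [-0.003, -0.028, 1.0, -0.001]
force: [-4.1, 3.2, 5.8]
grip_width: 0.27
grip_force: 100.7
time_s: 22.65
eef_pos: [517.3, -173.1, 117.8]
ee_rot: [-0.003, -0.027, 1.0, -0.0]
force: [-0.7, 0.7, -0.1]
grip_width: 1.001
grip_force: 0.0
t 22.65 psi 0.001 tilt 0.007 cmd 0.007 yaw 3.15 piv [ 525.6 -322.9  127.9] area 1154 res [ 0.2 -0.1]
```

Released; retreat straight up and check.

```bash
python3 -m handwheel '[[[0,0,8,0,0,0,1],[0,0,15,0,0,0,1],[0,0,20,0,0,0,1],[0,0,25,0,0,0,1],[0,0,25,0,0,0,1],[0,0,20,0,0,0,1],[0,0,10,0,0,0,1],[0,0,0,0,0,0,1]]]'
python3 -m handwheel '[[[-10,20,5,0,0,0,1],[-25,35,5,0,0,0,1],[-25,35,5,0,0,0,1],[-25,35,0,0,0,0,1],[-20,30,0,0,0,0,1],[-10,15,0,0,0,0,1],[0,0,0,0,0,0,1],[0,0,0,0,0,0,1]]]'
python3 - <<'E'
from h import *
print(sense()['force'],sense()['time_s'])
a=capture("top")['image'][200:400,300:600];b=capture("scene")['image'][90:290,130:430]
im=np.vstack([cv2.resize(x,None,fx=1.5,fy=1.5) for x in(a,b)])[:,:,::-1]
cv2.imwrite('pics/end.png',np.clip(im*1.6,0,255).astype(np.uint8))
E
```

```text
time_s: 23.7
eef_pos: [517.4, -173.1, 241.4]
ee_rot: [-0.003, -0.028, 1.0, -0.001]
force: [-0.1, -0.7, -0.7]
grip_width: 1.001
grip_force: 0.0
time_s: 24.7
eef_pos: [402.9, -3.8, 255.6]
ee_rot: [-0.004, -0.027, 1.0, -0.0]
force: [0.2, 0.3, 0.4]
grip_width: 1.0
grip_force: 0.0
[0.23959214 0.25661886 0.36607151] 24.7
```

View pics/end.png

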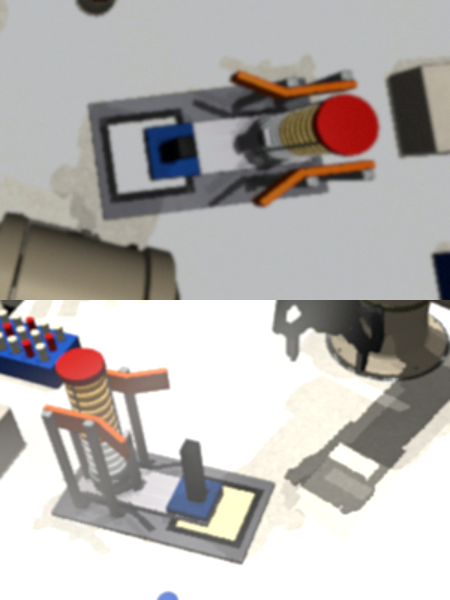

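```bash
python3 -m handwheel '[[[0,0,0,0,0,0,1],[0,0,0,0,0,0,1],[0,0,0,0,0,0,1],[0,0,0,0,0,0,1],[0,0,0,0,0,0,1],[0,0,0,0,0,0,1],[0,0,0,0,0,0,1],[0,0,0,0,0,0,1]]]' >/dev/null
python3 -c "
from rig import *
print(finish_job())"
```

```text
the job is handed in; nothing more can be done
None
```

The tower was balanced within about 0.03 rad of upright over the light panel for about 7 s, then set down in the bay and released, where it stands upright between the rails; I handed the job in at about 26 s, and no verdict came back.

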